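# Show the long needle case to the inspection camera

### The arm

A 7-joint arm with a two-finger parallel gripper is mounted at the origin on the work surface. World frame = base frame: x ahead of the robot, y to its left, z up, the work surface at z = 0. Lengths are in mm, angles in rad, forces in N, time in s.
With the tool pointing down it reaches from about 425 to 875 mm from the base axis. Payload 8.4 kg.
Tool frame: the origin (TCP) lies midway between the tips of the shut fingers; the grasp point (between the pads) lies 19 mm behind it (arm.tcp_to_grasp is the distance from the TCP to the grasp point, in mm); y points along the fingers, x is the direction in which the jaws open and shut, and the axes are right-handed (so a half turn about y gives the same grasp; the last joint's range is limited). The gripper opens to 85 mm and grips with 20 to 120 N. Pads are 22 mm wide; open, the fingers measure 114 mm over their backs; the gripper's body (76 mm by 85 mm) begins 54 mm behind the grasp point. The pads swing forward as they close: fully open they stand 13 mm farther back than shut.
Start: joints at [-0.099, 0.333, 0.04, 1.465, -0.013, 1.343, -0.059], TCP at [649.972, -0.012, 231.308] pointing down, gripper open.
Joint ranges: [-2.58, 2.58], [-0.38, 2.09], [-1.3, 1.39], [0.25, 2.4], [-1.5, 4.64], [0.08, 2.09], [-2.65, 2.65]. Speed limits (rad/s): [2.22, 2.22, 2.79, 2.79, 3.14, 3.14, 3.14].

### API

Orientations are given as a 3x3 rotation matrix whose columns are the frame's x, y, z axes.
In Python, from workcell import arm, cams, ticket gives the robot as it stands.
- The arm moves only by the tool drive_tool, never from a script. Its argument "steps" is a list of rows, each a list of 3 entries, a list of its own where there are three numbers: the turn, a rotation vector about the tool's x, y, z in rad, then the shift along the tool's x, y, z in m, then the finger opening in m, from 0 to 0.0854. A call has 1 to 20 rows; each row is the pose to reach, as a shift and turn from the pose commanded when the call began, along the tool's axes at that moment; what a row does not reach only later rows make up. A row lasts 1/8 s, in which the tool goes at most 62.5 mm and 10.7 degrees, less where a joint would pass 70% of its speed; a pose out of reach is approached as far as the arm can. A call with a gripper value outside its range is refused whole. The fingers move at their own pace and stop on an object; "newtons" is the grip in N (left out, the last holds). Time passes only in rows, so rows that repeat a pose let the fingers close. It gives the time, the measured TCP pose, the force and the opening at its end, in the units of the state.
- arm.state(): the state, without advancing time (a new reading comes with each control period).
- cams.snapshot(name): name is "scene" or "side" or "wrist"; returns the picture (480x640x3 uint8, red, green, blue); there is no depth.
- cams.camera_model(name): a dict with "K" (3x3 intrinsics, pixels), "k1" (the pictures are not rectified: a ray, as slopes to the right and down, at radius r is drawn at 1 + k1 r^2 times it, then the intrinsics apply), "rvec" (rotation vector, rad) and "tvec" (3), from world to camera coordinates, as OpenCV has them; the wrist camera has in their place "tool_from_camera" (4x4, takes a point from camera to tool coordinates, whose origin is the TCP and whose axes are the tool frame's). Camera axes: x right, y down, z forward; pixel columns grow to the right and rows downward; lengths in mm; the calibration is good to about 2 mm. A picture is of the moment at which its call begins: read the wrist's pose just before it. camera_model takes no time and is no camera call.
- ticket.hand_in(): hands the job in, once; it reports no verdict.
The state is a dict: "clock": time; "joint_positions": joint angles; "qd": joint speeds; "tau": joint torques, N m; "eef_pos": TCP position; "eef_rot": TCP orientation; "wrist_force": force on the tool from outside, world axes, zero at the start; "ft_torque": the same for the moment, N m; "width": finger opening in mm.
Only numpy, scipy, OpenCV 4.12 (cv2) and the standard library are available. Lean on these libraries where they do the work, as an engineer would, in place of code of your own. Each camera call takes 0.05 s, during which the arm holds its last target.

### The job

The short silver needle case in the single stand has been checked: lower it, without dropping it, fully home into the empty hole of the rack and let go of it. Then take the long case out of the rack and hold it still in the air with its stamped foot (the lower end) facing squarely into the lens of the inspection camera, centred on the lens and 80 mm in front of it; finish while holding it there. Do not knock the camera, and leave the other cases and everything else on the bench where they are.

Things in the scene. Friction and masses are not known exactly. Their poses are not given: they have to be found in the camera images.
- long_case_center (a point): The long needle case: slim plain silver cylinder with a flat foot, 18 mm in diameter, 120 mm long (the only long one; the three others are 85 mm), about 70 g. At the start it stands upright in one of the four holes of the rack, 85 mm of it showing above the rack's top. The point is its centre, 60 mm above the foot; z runs along the case from foot to cap.
- long_case_foot (a point): Centre of the flat foot (lower end) of the long case, where the flower is stamped; z runs along the case from foot to cap.
- checked_case_center (a point): The case that has been checked: slim plain silver cylinder with a flat foot, 18 mm in diameter, 85 mm long, about 50 g. At the start it stands upright in the hole of the stand, 50 mm of it showing. The point is its centre, 42.5 mm above its foot; z runs from foot to cap. When home in the rack its centre is 7.5 mm above the rack's top.
- case_a_center (a point): Another short case, slim plain silver cylinder with a flat foot, 18 mm in diameter, 85 mm long, standing in the rack, 50 mm showing; the point is its centre. It stays there.
- case_b_center (a point): Another short case, slim plain silver cylinder with a flat foot, 18 mm in diameter, 85 mm long, standing in the rack, 50 mm showing; the point is its centre. It stays there.
- rack: The rack: fixed wooden block, 56 mm (its x) by 250 mm (its y) by 45 mm high, with four upright round holes in a row along its y, 93 and 31 mm either side of the middle. Holes are 21 mm in diameter and 35 mm deep, mouths chamfered by 2 mm. Origin: centre of its underside; z up.
- free_hole (a point): The one hole of the rack that is empty at the start: centre of its mouth, level with the rack's top, 45 mm above the bench; it is 21 mm in diameter and 35 mm deep, with a disc of grey felt at the bottom. z up.
- stand: The stand: fixed wooden block 70 x 70 x 45 mm with one hole in the middle, 21 mm in diameter and 35 mm deep. Origin: centre of its underside.
- camera: The inspection camera: fixed dark foot 100 x 100 mm with two cheeks carrying a grey head with a black lens barrel 48 mm across, which looks up and back towards the robot's side, leaning 0.50 rad (29 degrees) from vertical. Origin: centre of its underside; the lens leans towards its own -x.
- lens (a point): Centre of the front of the camera's lens, about 110 mm above the bench. z is the viewing direction, out of the lens.
- focus (a point): Point of sharp focus, in the air 80 mm in front of the lens on its axis, about 180 mm above the bench. z is the viewing direction, out of the lens and away from the camera.
- bangle_mid (a point): Bystander: plain silver bangle lying flat, 68 mm across, 10 mm high. The point is its centre.
- spool_mid (a point): Bystander: wooden spool standing, 44 mm across, 28 mm high. The point is its centre.
- jar_mid (a point): Bystander: closed glass jar, 52 mm across, 75 mm high. The point is its centre.
- hammer_grip (a point): Bystander: hammer lying beyond the rack, 240 mm long. The point is on its handle.
- bowl_mid (a point): Bystander: steel bowl, 100 mm across, 35 mm high. The point is its centre.
- doming_block_mid (a point): Bystander: dark steel doming block, 50 x 50 x 45 mm high. The point is its centre.
- ingot_mould_mid (a point): Bystander: steel bar mould, 100 x 35 x 22 mm high. The point is its centre.

How it is judged (in metres and radians):
On the way, in this order (a step that is already met when the one before it is completed fails the run):
1. the checked case stands fully home in the rack's empty hole, let go, with the long case still in the rack (horizontal distance between checked_case_center and free_hole below 0.006 m and z of checked_case_center in the frame of free_hole below 0.0115 m and angle between checked_case_center's own z axis and vertical below 0.12 rad and contact force between checked_case and the fingers below 0.05 N and distance of long_case_foot from where it was at the start of the episode below 0.01 m), for 0.2 s.
2. the long case is clear of the rack, held by the fingers (height (world z) of long_case_foot above 0.055 m and contact force between long_case and the fingers above 1 N and contact force between long_case and rack below 0.05 N), for 0.2 s.
At the end, for the whole second after the job is handed in: Long case held still in the air by the fingers alone: foot within 18 mm of the focus point, foot towards the lens, axis within 12 degrees of the lens axis. Checked case released, upright and home (within 4 mm of the bottom) in the hole that was free; the other two short cases within 8 mm (horizontal distance between checked_case_center and free_hole below 0.006 m and z of checked_case_center in the frame of free_hole below 0.0115 m and angle between each of checked_case_center, case_a_center, case_b_center's own z axis and vertical below 0.12 rad and contact force between checked_case and the fingers below 0.05 N and linear speed of each of checked_case, long_case below 0.02 m/s and distance of each of case_a_center, case_b_center from where it was at the start of the episode below 0.008 m and distance between long_case_foot and focus below 0.018 m and angle between the z axis of long_case_foot and the z axis of focus, either way round below 0.21 rad and z of long_case_center in the frame of focus above 0.03 m and contact force between long_case and the fingers above 1 N and height (world z) of long_case_foot above 0.12 m and contact force between long_case and camera below 0.05 N and contact force between long_case and rack below 0.05 N and contact force between long_case and stand below 0.05 N and angular speed of long_case below 0.15 rad/s); the arm keeps its last pose, push and grip.
It fails at once if the inspection camera is knocked or leant on (contact force between camera and anything else above 3 N).
It fails at once if one of the two other short cases is pulled up or pushed over (distance of any of case_a_center, case_b_center from where it was at the start of the episode above 0.015 m or angle between any of case_a_center, case_b_center's own z axis and vertical above 0.3 rad).
It fails at once if the checked case is dropped instead of being lowered in (contact force between checked_case and the fingers below 0.02 N and linear speed of checked_case above 0.5 m/s).
It fails at once if something else on the bench is shifted (by more than 30 mm) (distance of any of bangle_mid, spool_mid, jar_mid, hammer_grip, bowl_mid, doming_block_mid, ingot_mould_mid from where it was at the start of the episode above 0.03 m).
It also fails if it takes over 58 s, if anything falls off the work surface, if the arm or the gripper's body presses on something with over 40 N, if the wrist force passes 120 N, or if a joint passes its speed limit or range.

## Working session

There is one attempt and no reset: what is moved stays moved. The work goes in short steps, Python scripts to look and compute and a tool call to move; the robot and the scene stay as the last step left them, time stands still between calls to the robot, and variables do not carry over. Pictures are saved under pics/ and viewed, and the job is handed in when it is done.

Besides the shell and the picture viewer there is one more tool, called after "Emit:" by a JSON object that holds its "op" and its "data". drive_tool: Moves the arm, as the interface text tells. Its arguments: {"type":"object","properties":{"steps":{"type":"array"},"newtons":{"type":"number"}},"required":["steps"]}

```bash
mkdir -p pics; ls
python3 - <<'E'
from workcell import arm,cams,ticket
import cv2
print(arm.state())
for n in ["scene","side","wrist"]:
    print(n,cams.camera_model(n)); cv2.imwrite(f"pics/{n}0.png",cams.snapshot(n)[:,:,::-1])
E
```

```text
pics
{'clock': 0.0, 'joint_positions': array([-0.09921234,  0.33393675,  0.0398609 ,  1.46628547, -0.01339466,
        1.34328948, -0.05851128]), 'qd': array([ 0.00068588,  0.00070342, -0.00091603,  0.00019986,  0.00202058,
        0.0007388 ,  0.00081218]), 'tau': array([ 4.63630895e-04, -6.58554840e+01,  1.36586554e+00, -4.05554795e+01,
        1.68904377e-02,  1.27170872e-02, -1.99809978e-05]), 'eef_pos': array([ 6.49539905e+02, -1.49810316e-02,  2.30397427e+02]), 'eef_rot': array([[ 9.99998640e-01, -1.64930885e-03,  2.85657997e-06],
       [-3.04473627e-06, -1.14079410e-04,  9.99999993e-01],
       [-1.64930851e-03, -9.99998633e-01, -1.14084276e-04]]), 'wrist_force': array([-0.05440992, -0.75775026, -0.32171082]), 'ft_torque': array([-0.01571349, -0.02423577,  0.00852193]), 'width': 85.16951273440034}
scene {'K': array([[503.32318062,   0.        , 323.45668516],
       [  0.        , 503.32318062, 238.94516843],
       [  0.        ,   0.        ,   1.        ]]), 'k1': -0.03881595932807714, 'rvec': array([ 2.10181493,  0.86759358, -0.41104816]), 'tvec': array([-372.81283889, -1
[... 196 characters left out ...]
'k1': -0.05194488298624591, 'rvec': array([ 0.28576331, -2.64659608,  1.42667221]), 'tvec': array([581.56688692, 209.19230435, 839.30621419])}
wrist {'K': array([[330.58446558,   0.        , 324.18727384],
       [  0.        , 330.58446558, 236.57301366],
       [  0.        ,   0.        ,   1.        ]]), 'k1': -0.029970194241295742, 'tool_from_camera': array([[ 9.99999356e-01,  1.49500735e-04,  1.12464549e-03,
        -1.72585265e-01],
       [-1.02386124e-03, -3.08126430e-01,  9.51344866e-01,
        -1.40994669e+02],
       [ 4.88759756e-04, -9.51345406e-01, -3.08126079e-01,
         7.85386165e+01],
       [ 0.00000000e+00,  0.00000000e+00,  0.00000000e+00,
         1.00000000e+00]])}
```

View pictures.

View pics/scene0.png

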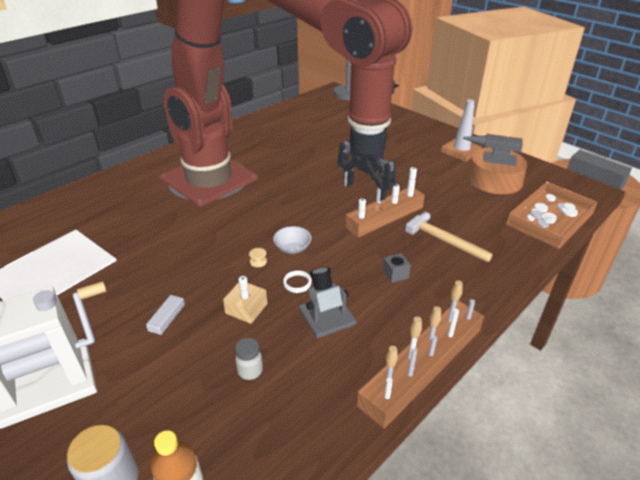

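View pics/side0.png

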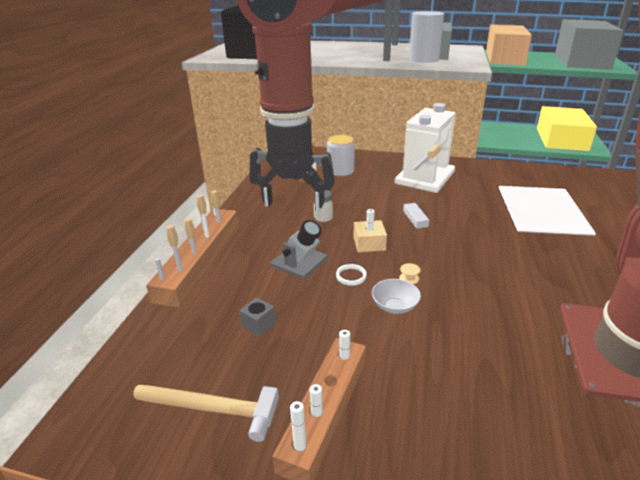

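View pics/wrist0.png

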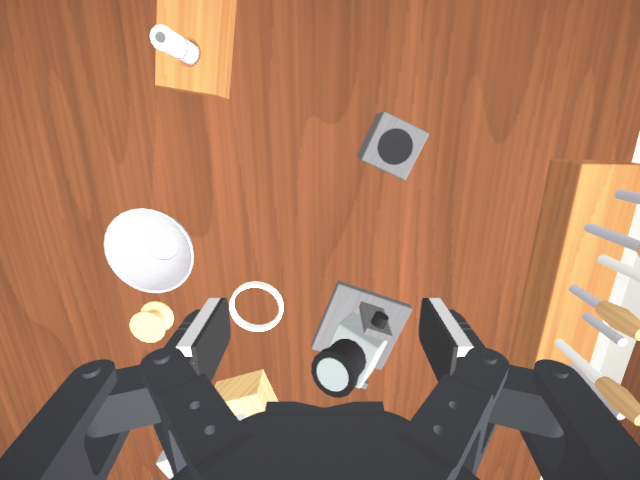

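```bash
cat > h.py <<'E'
import numpy as np, cv2
from scipy.optimize import least_squares
from scipy.spatial.transform import Rotation as R
from workcell import arm,cams,ticket
def ext(n,st=None):
    m=cams.camera_model(n)
    if n=="wrist":
        T=np.eye(4);T[:3,:3]=st["eef_rot"];T[:3,3]=st["eef_pos"]
        W=T@m["tool_from_camera"]; Rc=W[:3,:3]; c=W[:3,3]
    else:
        Rc=cv2.Rodrigues(m["rvec"])[0].T; c=-Rc@m["tvec"]
    return m,Rc,c
def ray(n,px,st=None):
    m,Rc,c=ext(n,st); K=m["K"]
    d=np.array([(px[0]-K[0,2])/K[0,0],(px[1]-K[1,2])/K[1,1]]); u=d.copy()
    for _ in range(20): u=d/(1+m["k1"]*(u@u))
    v=Rc@np.array([u[0],u[1],1]); return c,v/np.linalg.norm(v)
def onz(n,px,z,st=None):
    c,v=ray(n,px,st); return c+v*(z-c[2])/v[2]
def proj(n,P,st=None):
    m,Rc,c=ext(n,st); P=np.atleast_2d(P); q=(P-c)@Rc; s=q[:,:2]/q[:,2:]
    s=s*(1+m["k1"]*(s**2).sum(1,keepdims=True)); return s*m["K"][0,0]+m["K"][:2,2]
def tri(obs):
    A=np.zeros((3,3));b=np.zeros(3)
    for n,px,st in obs:
        c,v=ray(n,px,st);M=np.eye(3)-np.outer(v,v);A+=M;b+=M@c
    return np.linalg.solve(A,b)
def crop(src,dst,x,y,w,h,s):
    im=cv2.imread(src)[y:y+h,x:x+w]; im=cv2.resize(im,None,fx=s,fy=s,interpolation=cv2.INTER_CUBIC)
    for i in range(x-x%10+10,x+w,10): cv2.line(im,((i-x)*s,0),((i-x)*s,4 if i%50 else 12),(0,0,255),1)
    for j in range(y-y%10+10,y+h,10): cv2.line(im,(0,(j-y)*s),(4 if j%50 else 12,(j-y)*s),(0,0,255),1)
    cv2.imwrite(dst,im)
E
python3 - <<'E'
from h import *
crop("pics/side0.png","pics/c1.png",255,310,130,170,4) 
crop("pics/side0.png","pics/c2.png",260,190,150,110,5)
crop("pics/scene0.png","pics/c3.png",330,140,110,110,6)
crop("pics/scene0.png","pics/c4.png",220,250,150,100,5)
crop("pics/wrist0.png","pics/c5.png",130,0,130,110,5)
crop("pics/wrist0.png","pics/c6.png",290,270,150,140,5)
E
```

```text
(no output)
```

View pics/c1.png

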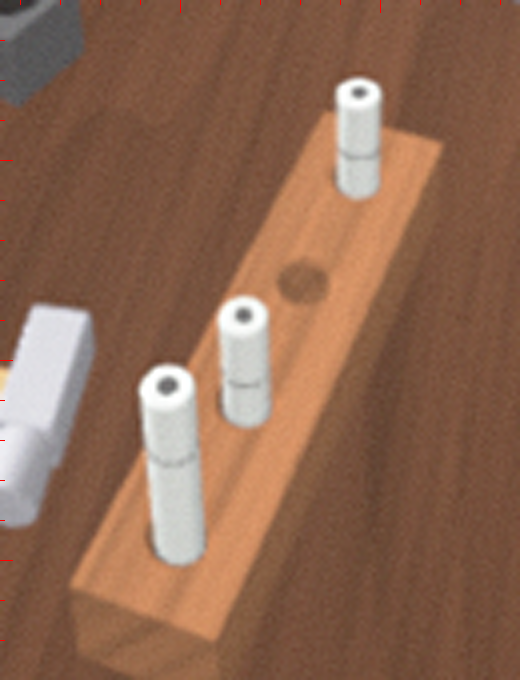

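View pics/c2.png

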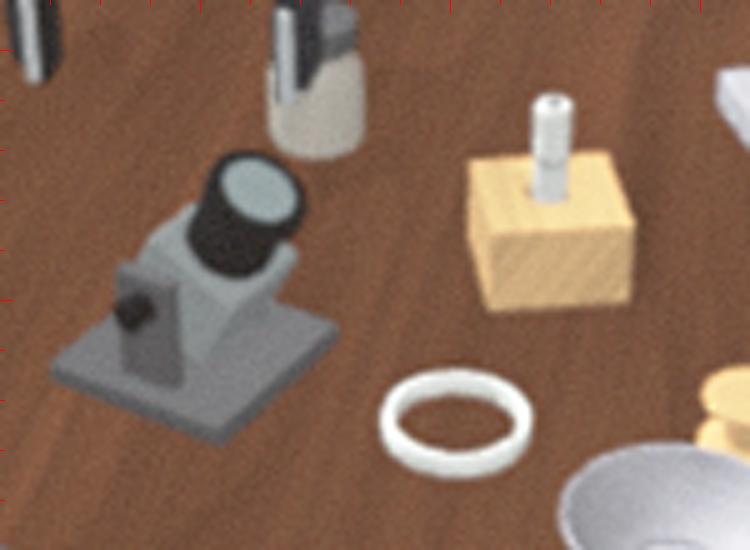

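View pics/c3.png

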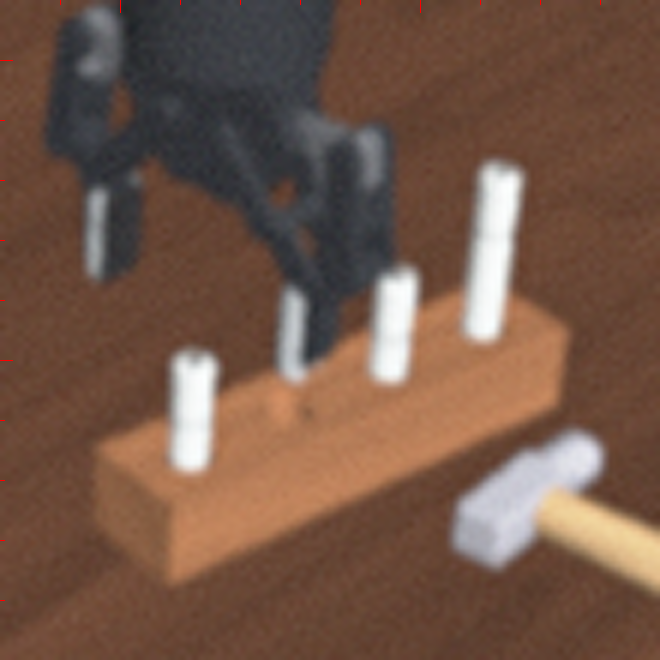

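View pics/c4.png

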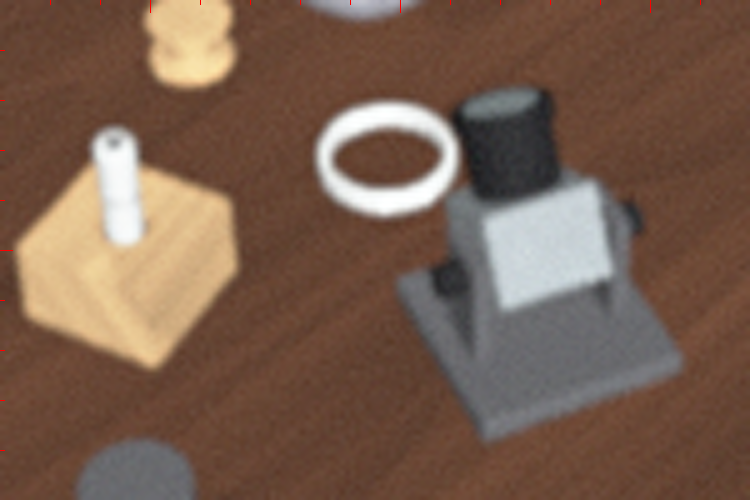

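View pics/c5.png

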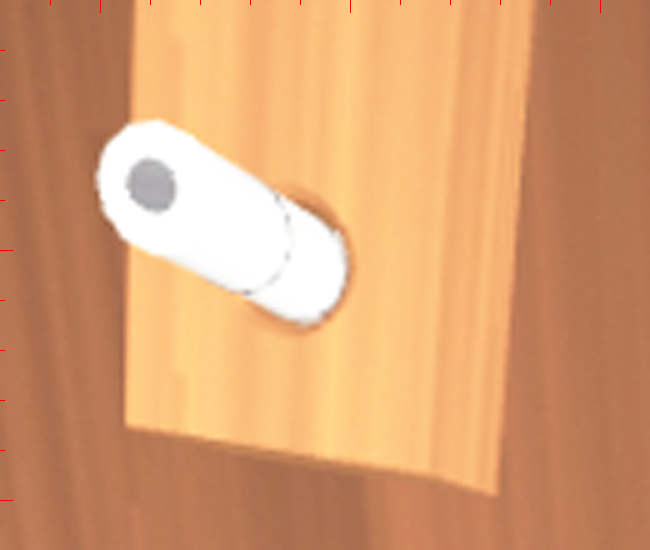

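View pics/c6.png

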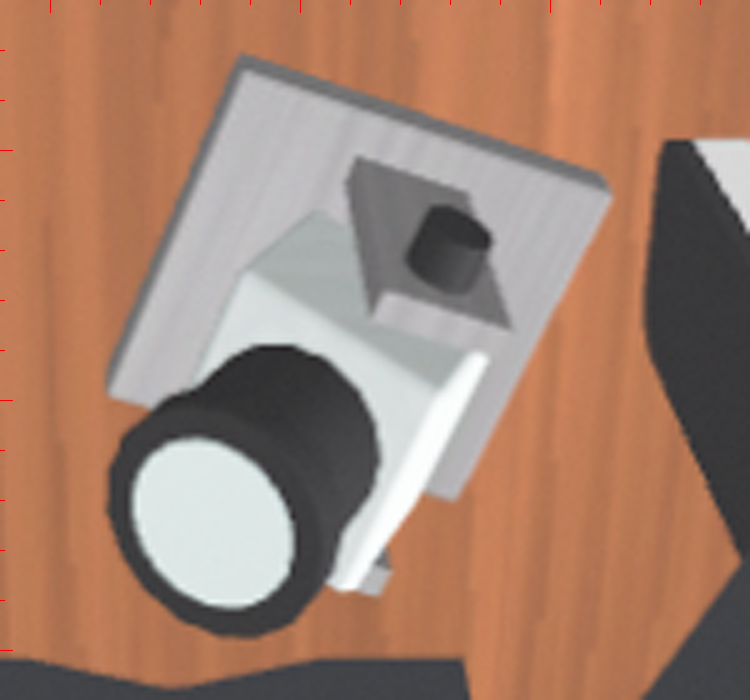

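Run:
```python
from h import *
st=arm.state(); np.set_printoptions(precision=1,suppress=True)
s="side";c="scene";w="wrist"
for name,z,o in [("A",95,[(s,(344.75,333)),(c,(362.5,200)),(w,(160.4,37))]),("B",95,[(s,(315.75,388.75)),(c,(396.3,185.8))]),
 ("L",130,[(s,(296.75,406.25)),(c,(413.3,168.3))]),("hole",45,[(s,(330.75,380.75)),(c,(377.5,207.5))]),
 ("chk",95,[(s,(370.6,210)),(c,(243,278.4))]),("lens",110,[(s,(312.4,227.6)),(c,(320.6,271)),(w,(332.8,374.4))])]:
    print(name,tri([(n,p,st) for n,p in o]),[onz(n,p,z,st) for n,p in o])
print("rack side",[onz(s,p,45) for p in [(337.5,338),(365.5,346.25),(308.75,470),(273,456.25)]])
print("rack w",[onz(w,p,45,st) for p in [(155,85),(229.4,99)]])
print("stand",[onz(s,p,45) for p in [(354,222),(382,220.4),(386.6,235.6),(358,237)]])
b=np.array([onz(w,p,12,st) for p in [(339,282.4),(412,308),(381,369.6),(312,347.6)]]);print("cambase",b,b.mean(0),[np.linalg.norm(b[i]-b[i-1]) for i in range(4)])
```

```text
A [526.8 146.8  96.8] [array([526.4, 146.1,  95. ]), array([523.5, 151.4,  95. ]), array([527.1, 145.7,  95. ])]
B [546.  270.8  97.6] [array([546.5, 268.7,  95. ]), array([543.7, 274.2,  95. ])]
L [555.6 331.8 133.4] [array([556.7, 329.5, 130. ]), array([552. , 336.8, 130. ])]
hole [535.4 209.   47. ] [array([537.4, 208.6,  45. ]), array([531.7, 210.9,  45. ])]
chk [ 543.1 -275.5   97.3] [array([ 543.2, -280.1,   95. ]), array([ 541.6, -274.1,   95. ])]
lens [ 657.3 -146.3  110.5] [array([ 655.8, -148.8,  110. ]), array([ 658.3, -145.5,  110. ]), array([ 658. , -146.4,  110. ])]
rack side [array([546. , 110.9,  45. ]), array([493.5, 120.8,  45. ]), array([534.1, 365.7,  45. ]), array([588.2, 356.8,  45. ])]
rack w [array([494.6, 118.6,  45. ]), array([562.2, 105.9,  45. ])]
stand [array([ 586.5, -299.1,   45. ]), array([ 517.8, -321. ,   45. ]), array([ 498.2, -250.9,   45. ]), array([ 565. , -231.1,   45. ])]
cambase [[ 667.4  -95.7   12. ]
 [ 758.1 -130.6   12. ]
 [ 724.9 -223.1   12. ]
 [ 634.  -188.3   12. ]] [ 696.1 -159.4   12. ] [np.float64(98.4736763040942), np.float64(97.13351346249587), np.float64(98.20729536901214), np.float64(97.31978929655547)]
```

Emit:
{"op": "drive_tool", "data": {"steps": [[[0,0,0],[-0.01,0.006,-0.025],0.085],[[0,0,0],[-0.03,0.018,-0.075],0.085],[[0,0,0],[-0.05,0.03,-0.125],0.085],[[0,0,0],[-0.07,0.042,-0.175],0.085],[[0,0,0],[-0.089,0.054,-0.225],0.085],[[0,0,0],[-0.102,0.062,-0.26],0.085],[[0,0,0],[-0.107,0.065,-0.276],0.085],[[0,0,0],[-0.107,0.065,-0.276],0.085],[[0,0,0],[-0.107,0.065,-0.276],0.085]], "newtons": 40}}

```text
clock: 1.27
eef_pos: [544.2, -273.9, 166.6]
eef_rot: [[1.0, 0.001, -0.003], [0.003, 0.001, 1.0], [0.001, -1.0, 0.001]]
wrist_force: [0.4, 0.8, -0.8]
width: 85.1
```

Run:
```python
from h import *
st=arm.state(); cv2.imwrite("pics/w1.png",cams.snapshot("wrist")[:,:,::-1])
np.set_printoptions(precision=2,suppress=True);print(st["eef_pos"],st["eef_rot"],st["clock"])
np.savez("st1.npz",**{k:st[k] for k in("eef_pos","eef_rot")})
print("jar",onz("side",(323,219),0))
```

```text
[ 544.24 -273.86  166.57] [[ 1.  0. -0.]
 [ 0.  0.  1.]
 [ 0. -1.  0.]] 1.275
jar [ 685.43 -373.41    0.  ]
```

View pics/w1.png

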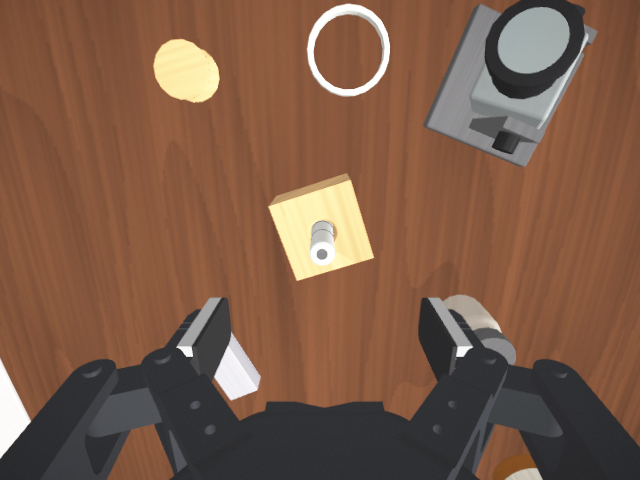

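Run:
```python
from h import *
st=dict(np.load("st1.npz"));np.set_printoptions(precision=1,suppress=True)
print(onz("wrist",(322,254),95,st))
c=np.array([onz("wrist",p,45,st) for p in [(270,207),(350,182),(373,257),(297,280)]]);print(c,c.mean(0))
print("lens",onz("wrist",(535,41),110,st))
crop("pics/w1.png","pics/c7.png",260,165,130,125,5)
crop("pics/w1.png","pics/c8.png",420,0,190,170,4)
```

```text
[ 542.9 -276.7   95. ]
[[ 500.4 -255.1   45. ]
 [ 564.8 -234.7   45. ]
 [ 586.2 -298.5   45. ]
 [ 520.9 -320.1   45. ]] [ 543.1 -277.1   45. ]
lens [ 657.5 -148.3  110. ]
```

View pics/c7.png

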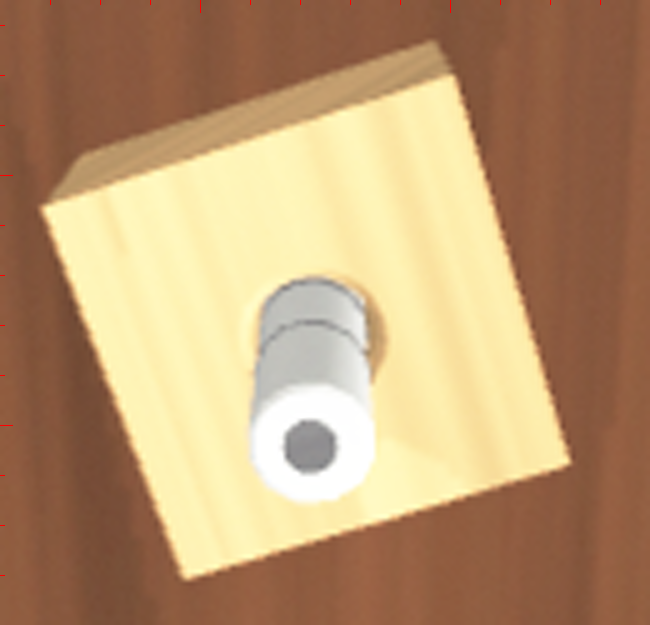

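View pics/c8.png

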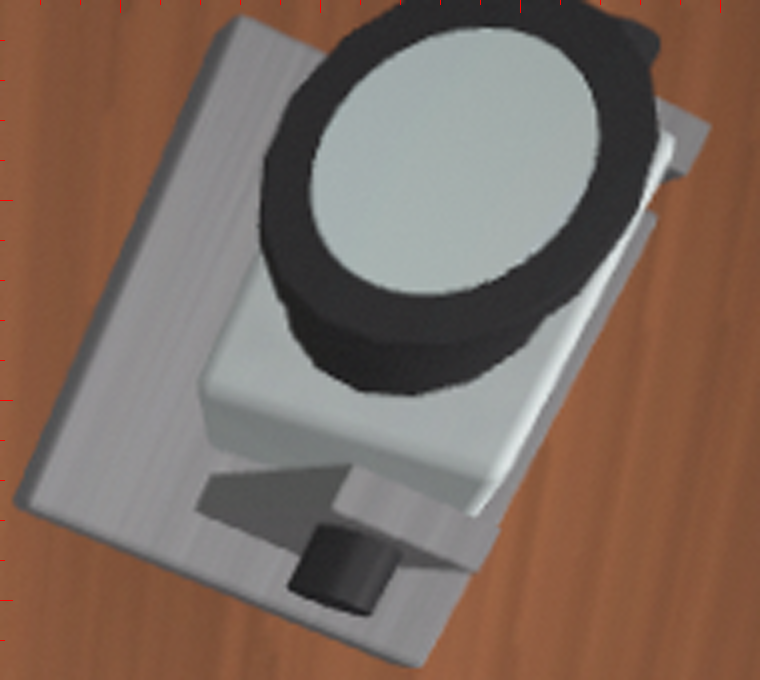

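Emit:
{"op": "drive_tool", "data": {"steps": [[[0,0,0],[-0.001,0.01,-0.001],0.085],[[0,0,0],[-0.001,0.035,-0.001],0.085],[[0,0,0],[-0.001,0.06,-0.001],0.085],[[0,0,0],[-0.001,0.085,-0.001],0.085],[[0,0,0],[-0.001,0.104,-0.001],0.085],[[0,0,0],[-0.001,0.113,-0.001],0.085],[[0,0,0],[-0.001,0.113,-0.001],0.085],[[0,0,0],[-0.001,0.113,-0.001],0.085]]}}

```text
clock: 2.33
eef_pos: [542.6, -277.3, 54.2]
eef_rot: [[1.0, 0.001, 0.0], [-0.0, -0.001, 1.0], [0.001, -1.0, -0.001]]
wrist_force: [-0.1, 0.5, -0.0]
width: 85.2
```

Emit:
{"op": "drive_tool", "data": {"steps": [[[0,0,0],[0,0,0],0.01],[[0,0,0],[0,0,0],0.01],[[0,0,0],[0,0,0],0.01],[[0,0,0],[0,0,0],0.01],[[0,0,0],[0,0,0],0.01],[[0,0,0],[0,0,0],0.01],[[0,0,0],[0,0,0],0.01],[[0,0,0],[0,0,0],0.01]], "newtons": 40}}

```text
clock: 3.32
eef_pos: [542.0, -277.1, 53.5]
eef_rot: [[1.0, 0.0, 0.0], [-0.0, -0.0, 1.0], [0.0, -1.0, -0.0]]
wrist_force: [-0.9, 0.8, 3.9]
width: 16.8
```

Emit:
{"op": "drive_tool", "data": {"steps": [[[0,0,0],[0,-0.005,0],0.01],[[0,0,0],[0,-0.02,0],0.01],[[0,0,0],[0,-0.045,0],0.01],[[0,0,0],[0,-0.07,0],0.01],[[0,0,0],[0,-0.095,0],0.01],[[0,0,0],[0,-0.11,0],0.01],[[0,0,0],[0,-0.115,0],0.01],[[0,0,0],[0,-0.115,0],0.01]]}}

```text
clock: 4.32
eef_pos: [541.9, -276.9, 168.1]
eef_rot: [[1.0, -0.0, -0.0], [0.0, 0.0, 1.0], [-0.0, -1.0, 0.0]]
wrist_force: [-0.8, 0.1, 0.8]
width: 17.2
```

Run:
```python
from h import *
st=arm.state(); cv2.imwrite("pics/w2.png",cams.snapshot("wrist")[:,:,::-1]); cv2.imwrite("pics/s2.png",cams.snapshot("side")[:,:,::-1])
print(st["eef_pos"],st["clock"],st["wrist_force"],st["width"])
crop("pics/s2.png","pics/c9.png",300,100,150,120,5)
```

```text
[ 541.8568159  -276.92989918  168.06585549] 4.325 [-0.84770066  0.14151703  0.83166652] 17.240577901848404
```

View pics/w2.png

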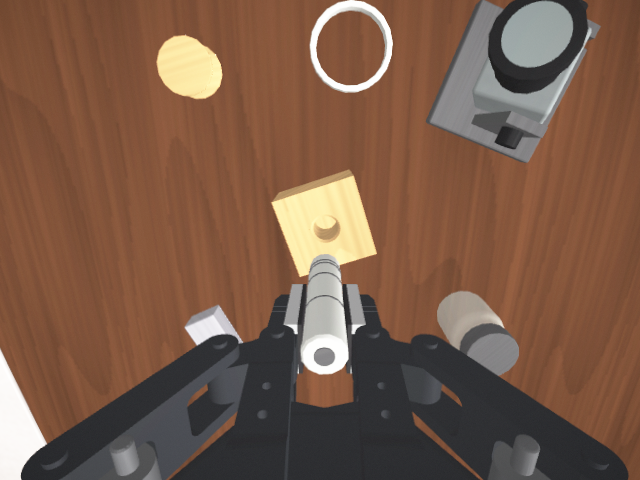

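View pics/c9.png

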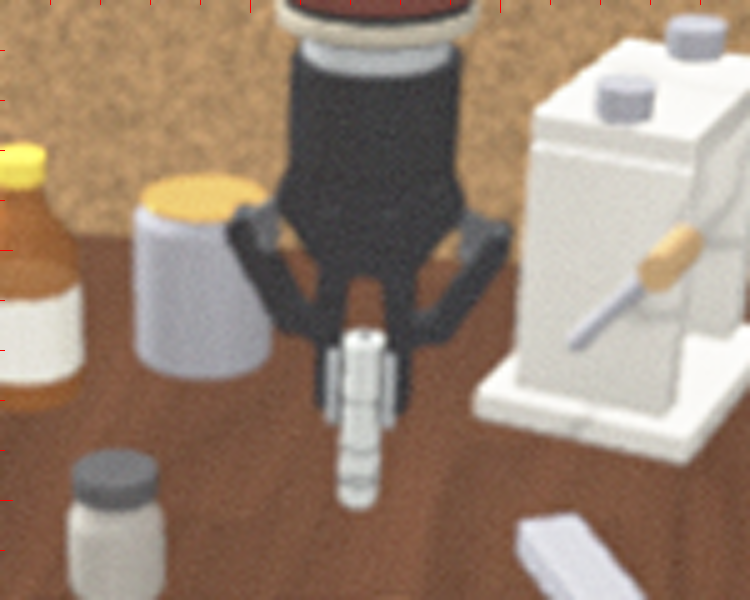

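Run:
```python
from h import *
st=arm.state();np.set_printoptions(precision=1,suppress=True)
e=st["eef_pos"]; print(e)
cap=onz("wrist",(324.3,356),209.6,st);print("cap",cap)
f=cap.copy();f[2]-=85
t=np.linspace(0,2*np.pi,9)[:-1]
print(proj("wrist",f,st),proj("wrist",f+9*np.c_[np.cos(t),np.sin(t),0*t],st))
print("side",proj("side",np.array([cap,f])),onz("side",(373,167.5),209.6))
crop("pics/w2.png","pics/c10.png",270,220,110,160,4)
```

```text
[ 541.5 -276.8  167.3]
cap [ 541.6 -275.   209.6]
[[324.3 264. ]] [[339.3 264.1]
 [335.  254.1]
 [324.3 250. ]
 [313.6 254.1]
 [309.3 264. ]
 [313.8 273.7]
 [324.3 277.7]
 [334.8 273.8]]
side [[372.8 167.4]
 [371.4 200.2]] [ 541.1 -274.5  209.6]
```

View pics/c10.png

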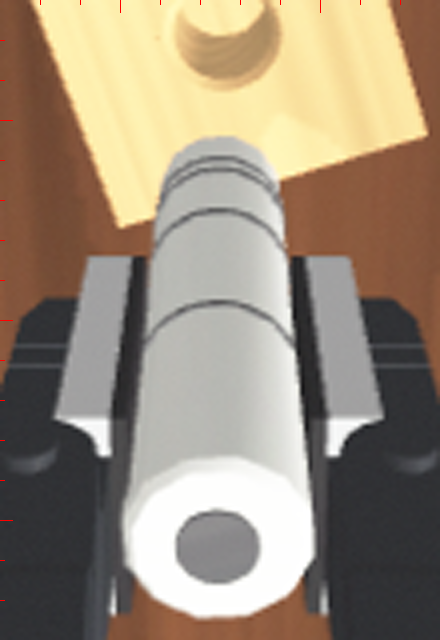

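Emit:
{"op": "drive_tool", "data": {"steps": [[[0,0,0],[0,0,0.01],0.01],[[0,0.02,0],[-0.001,0,0.035],0.01],[[0,0.04,0],[-0.001,0,0.075],0.01],[[0,0.05,0],[-0.002,0,0.12],0.01],[[0,0.07,0],[-0.002,0,0.165],0.01],[[0,0.08,0],[-0.003,0,0.21],0.01],[[0,0.09,0],[-0.003,0,0.255],0.01],[[0,0.1,0],[-0.004,0,0.3],0.01],[[0,0.12,0],[-0.004,0,0.345],0.01],[[0,0.13,0],[-0.005,0,0.39],0.01],[[0,0.14,0],[-0.005,0,0.43],0.01],[[0,0.15,0],[-0.006,0,0.46],0.01],[[0,0.157,0],[-0.006,0,0.478],0.01],[[0,0.157,0],[-0.006,0,0.485],0.01],[[0,0.157,0],[-0.006,0,0.485],0.01],[[0,0.157,0],[-0.006,0,0.485],0.01]]}}

```text
clock: 6.42
eef_pos: [536.1, 206.9, 168.2]
eef_rot: [[0.988, -0.0, 0.158], [-0.158, -0.0, 0.988], [-0.0, -1.0, -0.0]]
wrist_force: [-0.3, -0.0, 0.3]
width: 17.0
```

Run:
```python
from h import *
st=arm.state(); cv2.imwrite("pics/w3.png",cams.snapshot("wrist")[:,:,::-1]); cv2.imwrite("pics/s3.png",cams.snapshot("side")[:,:,::-1])
np.savez("st3.npz",**{k:st[k] for k in("eef_pos","eef_rot")})
print(st["eef_pos"],st["eef_rot"],st["clock"],st["wrist_force"],st["width"])
crop("pics/w3.png","pics/c11.png",230,130,180,140,4)
crop("pics/s3.png","pics/c12.png",270,240,140,150,4)
```

```text
[536.10600117 206.89054384 168.23699251] [[ 9.87507968e-01 -1.05379772e-04  1.57569037e-01]
 [-1.57569070e-01 -4.82141114e-04  9.87507851e-01]
 [-2.80928411e-05 -9.99999878e-01 -4.92722785e-04]] 6.425 [-0.30967161 -0.04448919  0.3422515 ] 16.99047329521075
```

View pics/w3.png

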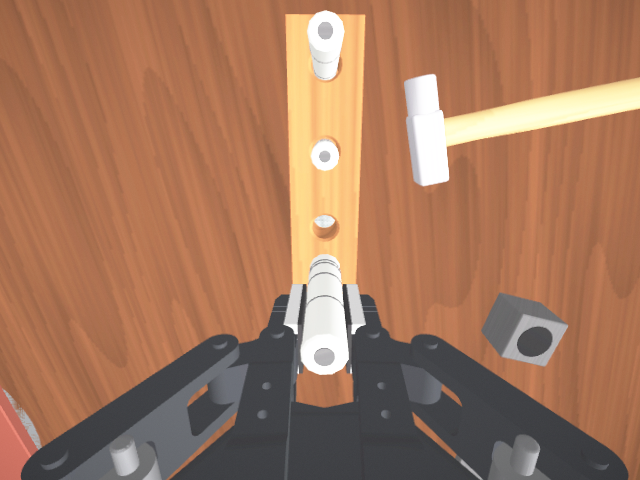

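View pics/c11.png

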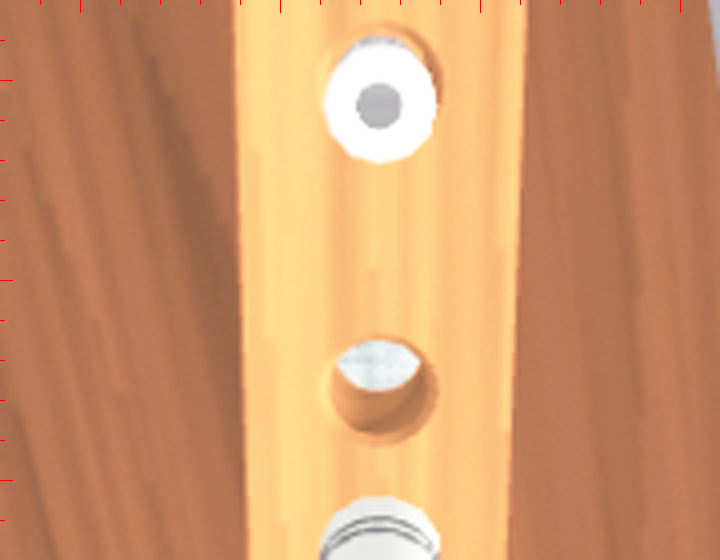

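View pics/c12.png

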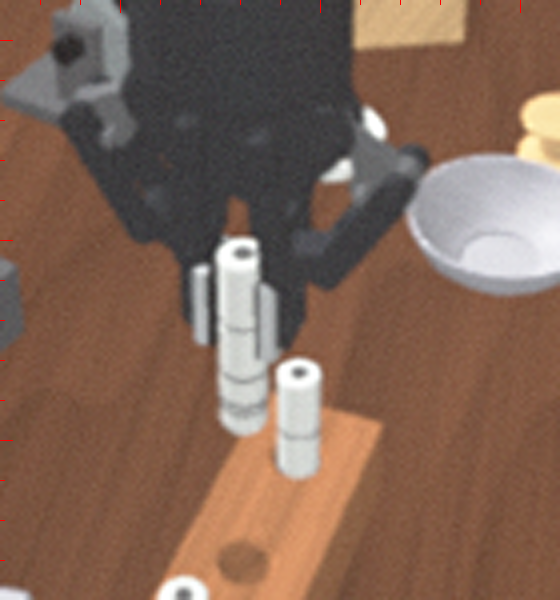

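Run:
```python
from h import *
st=dict(np.load("st3.npz"));np.set_printoptions(precision=1,suppress=True)
print("hole",onz("wrist",(325,227.5),45,st),"foot",onz("wrist",(325,267.8),124.7,st),"cap",onz("wrist",(324.3,354.5),209.7,st))
print("side hole",onz("side",(330.5,380.5),45),"foot",onz("side",(331,346),124.7),"cap",onz("side",(330,302.5),209.7))
Rr=st["eef_rot"];print(proj("side",np.array([[536.1,206.9,124.7],[536.1,206.9,209.7]])))
print("B",onz("wrist",(324.5,156),95,st), "L",onz("wrist",(325.3,30),130,st))
```

```text
hole [537.1 207.6  45. ] foot [536.5 205.7 124.7] cap [536.5 208.6 209.7]
side hole [537.9 208.2  45. ] foot [536.4 208.  124.7] cap [537.7 205.2 209.7]
[[331.3 345.5]
 [330.8 303.4]]
B [546.3 268.7  95. ] L [556.3 329.7 130. ]
```

Emit:
{"op": "drive_tool", "data": {"steps": [[[0,0,0],[0.0,0.01,0.001],0.01],[[0,0,0],[0.0,0.03,0.001],0.01],[[0,0,0],[0.0,0.05,0.001],0.01],[[0,0,0],[0.0,0.065,0.001],0.01],[[0,0,0],[0.0,0.072,0.001],0.01],[[0,0,0],[0.0,0.072,0.001],0.01],[[0,0,0],[0.0,0.072,0.001],0.01]]}}

```text
clock: 7.4
eef_pos: [536.6, 209.2, 97.0]
eef_rot: [[0.988, 0.001, 0.156], [-0.156, 0.0, 0.988], [0.001, -1.0, 0.001]]
wrist_force: [0.3, 0.1, -1.4]
width: 16.9
```

Run:
```python
from h import *
st=arm.state(); cv2.imwrite("pics/w4.png",cams.snapshot("wrist")[:,:,::-1]); cv2.imwrite("pics/s4.png",cams.snapshot("side")[:,:,::-1])
np.savez("st4.npz",**{k:st[k] for k in("eef_pos","eef_rot")})
print(st["eef_pos"],st["clock"],st["wrist_force"],st["width"])
a=cv2.resize(cv2.imread("pics/w4.png")[220:380,260:390],None,fx=3.5,fy=3.5,interpolation=2)
b=cv2.resize(cv2.imread("pics/s4.png")[310:420,290:380],None,fx=5,fy=5,interpolation=2)[:560]
h=min(len(a),len(b)); cv2.imwrite("pics/c13.png",np.hstack([a[:h],b[:h]])[:, :800] if 0 else cv2.resize(np.hstack([a[:h],b[:h]]),None,fx=.8,fy=.8))
```

```text
[536.57018199 209.20954521  96.998627  ] 7.4 [ 0.33640977  0.05248616 -1.3743628 ] 16.940750134423723
```

View pics/c13.png

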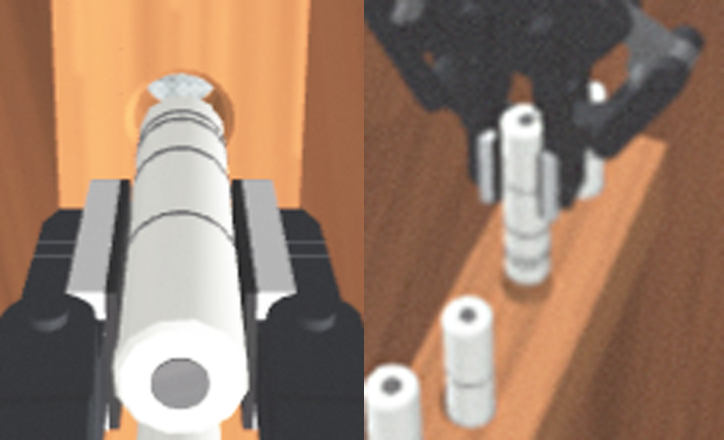

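Run:
```python
from h import *
st=dict(np.load("st4.npz"));np.set_printoptions(precision=1,suppress=True)
t=np.linspace(0,2*np.pi,5)[:-1]
h=np.array([537.1,207.8,45]);print(proj("wrist",h+12.5*np.c_[np.cos(t),np.sin(t),0*t],st),proj("wrist",h,st))
print("foot",onz("wrist",(325,267.8),53.4,st))
crop("pics/w4.png","pics/c14.png",300,235,50,45,12)
```

```text
[[344.7 259.9]
 [322.  244.3]
 [305.5 265.7]
 [328.1 280.7]] [[325.1 262.8]]
foot [537.  208.   53.4]
```

View pics/c14.png

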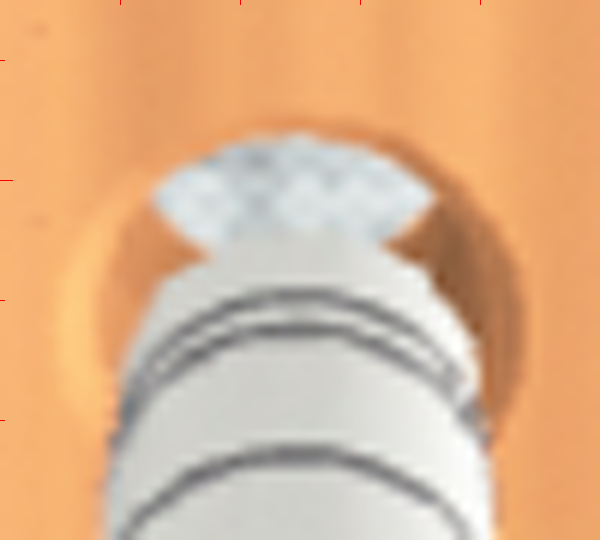

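Emit:
{"op": "drive_tool", "data": {"steps": [[[0,0,0],[-0.0005,0.004,0],0.01],[[0,0,0],[-0.0005,0.009,0],0.01],[[0,0,0],[-0.0005,0.014,0],0.01],[[0,0,0],[-0.0005,0.018,0],0.01],[[0,0,0],[-0.0005,0.02,0],0.01],[[0,0,0],[-0.0005,0.02,0],0.01]]}}

```text
clock: 8.25
eef_pos: [535.6, 209.0, 76.2]
eef_rot: [[0.988, -0.0, 0.156], [-0.156, -0.0, 0.988], [-0.0, -1.0, -0.0]]
wrist_force: [-0.4, -0.3, 0.3]
width: 16.7
```

Entered freely (the force is near zero). I'm continuing down.

Emit:
{"op": "drive_tool", "data": {"steps": [[[0,0,0],[0,0.004,0],0.01],[[0,0,0],[0,0.009,0],0.01],[[0,0,0],[0,0.014,0],0.01],[[0,0,0],[0,0.018,0],0.01],[[0,0,0],[0,0.02,0],0.01],[[0,0,0],[0,0.021,0],0.01],[[0,0,0],[0,0.022,0],0.01],[[0,0,0],[0,0.022,0],0.01]]}}

```text
clock: 9.25
eef_pos: [535.7, 209.1, 54.3]
eef_rot: [[0.988, -0.0, 0.156], [-0.156, 0.0, 0.988], [-0.0, -1.0, 0.0]]
wrist_force: [0.1, -0.7, -0.4]
width: 16.8
```

Emit:
{"op": "drive_tool", "data": {"steps": [[[0,0,0],[0,0.001,0],0.01],[[0,0,0],[0,0.0015,0],0.01],[[0,0,0],[0,0.0015,0],0.01]]}}

```text
clock: 9.62
eef_pos: [535.9, 209.2, 53.5]
eef_rot: [[0.988, 0.001, 0.156], [-0.156, 0.0, 0.988], [0.001, -1.0, 0.0]]
wrist_force: [-1.3, -0.3, 5.8]
width: 16.6
```

Contact with the bottom (5.8 N upward). I'm releasing.

Emit:
{"op": "drive_tool", "data": {"steps": [[[0,0,0],[0,0,0],0.03],[[0,0,0],[0,0,0],0.05],[[0,0,0],[0,0,0],0.06],[[0,0,0],[0,0,0],0.06],[[0,0,0],[0,0,0],0.06],[[0,0,0],[0,0,0],0.06]]}}

```text
clock: 10.38
eef_pos: [535.6, 209.1, 52.8]
eef_rot: [[0.988, -0.0, 0.156], [-0.156, 0.0, 0.988], [-0.0, -1.0, -0.0]]
wrist_force: [0.1, -0.8, 0.5]
width: 60.0
```

Run:
```python
from h import *
st=arm.state(); cv2.imwrite("pics/s5.png",cams.snapshot("side")[:,:,::-1])
print(st["eef_pos"],st["clock"],st["wrist_force"],st["width"])
crop("pics/s5.png","pics/c15.png",255,300,150,150,4)
```

```text
[535.64007067 209.05089553  52.8051174 ] 10.375 [ 0.13655995 -0.78987592  0.53281085] 60.02514982670788
```

View pics/c15.png

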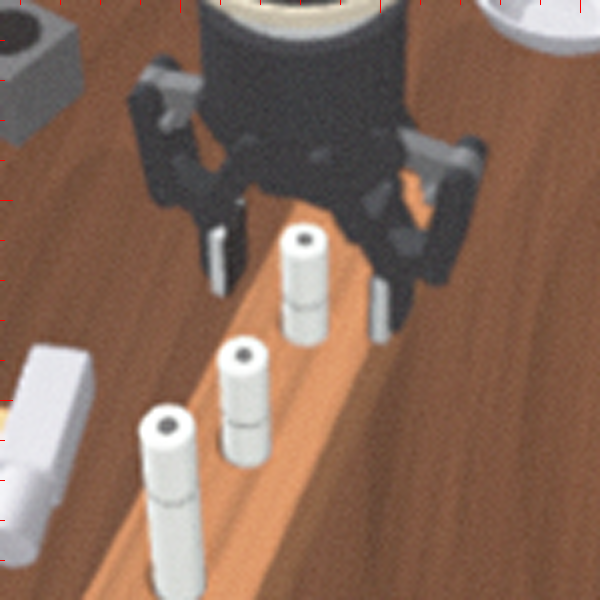

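Emit:
{"op": "drive_tool", "data": {"steps": [[[0,0,0],[0,-0.01,0],0.06],[[0,0,0],[0,-0.035,0],0.06],[[0,0,0],[0,-0.06,0],0.06],[[0,0,0],[0,-0.085,0.0],0.06],[[0,0,0],[0,-0.11,0.0],0.075],[[0,0,0],[0,-0.12,0.01],0.08],[[0,0,0],[0.001,-0.12,0.035],0.08],[[0,0,0],[0.001,-0.12,0.065],0.08],[[0,0,0],[0.001,-0.12,0.095],0.08],[[0,0,0],[0.001,-0.12,0.115],0.08],[[0,0,0],[0.001,-0.12,0.122],0.08],[[0,0,0],[0.001,-0.12,0.122],0.08],[[0,0,0],[0.001,-0.12,0.122],0.08]]}}

```text
clock: 12.05
eef_pos: [556.0, 328.1, 172.8]
eef_rot: [[0.987, 0.0, 0.158], [-0.158, -0.001, 0.987], [0.0, -1.0, -0.001]]
wrist_force: [0.4, -0.2, 0.7]
width: 79.8
```

Run:
```python
from h import *
np.set_printoptions(precision=2,suppress=True)
st=arm.state(); cv2.imwrite("pics/w6.png",cams.snapshot("wrist")[:,:,::-1]); cv2.imwrite("pics/s6.png",cams.snapshot("side")[:,:,::-1])
np.savez("st6.npz",**{k:st[k] for k in("eef_pos","eef_rot")})
print(st["eef_pos"],st["clock"],st["wrist_force"],st["width"])
print(proj("wrist",np.array([[556.4,330.3,130.],[536.7,207.8,95]]),st), proj("side",np.array([[536.7,207.8,95]])))
crop("pics/s6.png","pics/c16.png",255,310,130,170,3)
```

```text
[556.01 328.14 172.81] 12.05 [ 0.36 -0.2   0.74] 79.83866402263551
[[324.06 263.19]
 [323.81 386.5 ]] [[330.98 359.27]]
```

View pics/w6.png

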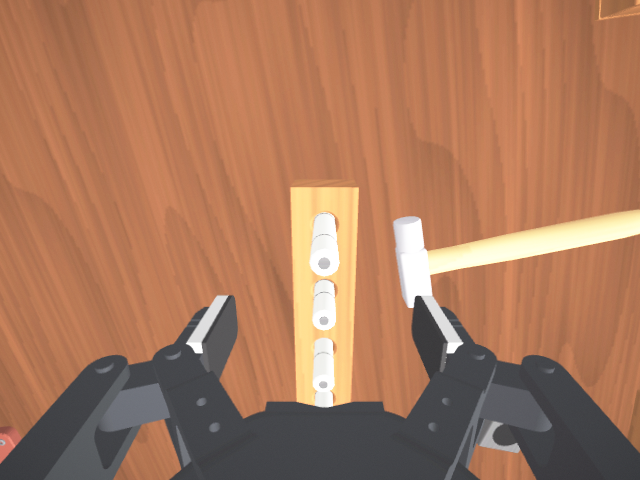

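View pics/c16.png

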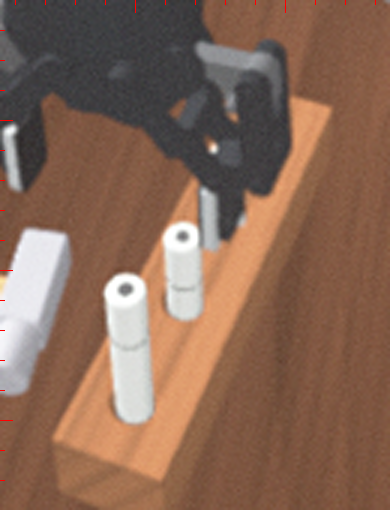

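Emit:
{"op": "drive_tool", "data": {"steps": [[[0,0,0],[0,0.01,0.001],0.08],[[0,0,0],[0,0.035,0.0015],0.08],[[0,0,0],[0,0.06,0.0015],0.08],[[0,0,0],[0,0.08,0.0015],0.08],[[0,0,0],[0,0.087,0.0015],0.08],[[0,0,0],[0,0.087,0.0015],0.08],[[0,0,0],[0,0.087,0.0015],0.05],[[0,0,0],[0,0.087,0.0015],0.01],[[0,0,0],[0,0.087,0.0015],0.01],[[0,0,0],[0,0.087,0.0015],0.01],[[0,0,0],[0,0.087,0.0015],0.01],[[0,0,0],[0,0.087,0.0015],0.01],[[0,0,0],[0,0.087,0.0015],0.01],[[0,0,0],[0,0.087,0.0015],0.01],[[0,0,0],[0,0.087,0.0015],0.01]], "newtons": 60}}

```text
clock: 14.02
eef_pos: [556.3, 331.1, 86.3]
eef_rot: [[0.988, 0.001, 0.156], [-0.156, 0.0, 0.988], [0.001, -1.0, 0.001]]
wrist_force: [-0.7, -0.7, 5.4]
width: 16.7
```

Emit:
{"op": "drive_tool", "data": {"steps": [[[0,0,0],[0,-0.004,0],0.01],[[0,0,0],[0,-0.014,0],0.01],[[0,0,0],[0,-0.03,0],0.01],[[0,0,0],[0,-0.05,0],0.01],[[0,0,0],[0,-0.075,0],0.01],[[0,0,0],[0,-0.1,0],0.01],[[0,0,0],[0,-0.125,0],0.01],[[0,0,0],[0,-0.143,0],0.01],[[0,0,0],[0,-0.15,0],0.01],[[0,0,0],[0,-0.15,0],0.01],[[0,0,0],[0,-0.15,0],0.01]]}}

```text
clock: 15.4
eef_pos: [555.6, 330.6, 234.7]
eef_rot: [[0.988, -0.001, 0.156], [-0.156, -0.001, 0.988], [-0.001, -1.0, -0.001]]
wrist_force: [0.8, 0.7, -0.3]
width: 16.3
```

Run:
```python
from h import *
np.set_printoptions(precision=3,suppress=True)
st=arm.state(); cv2.imwrite("pics/w7.png",cams.snapshot("wrist")[:,:,::-1]); cv2.imwrite("pics/s7.png",cams.snapshot("side")[:,:,::-1])
np.savez("st7.npz",**{k:st[k] for k in("eef_pos","eef_rot")})
print(st["eef_pos"],st["clock"],st["wrist_force"],st["width"])
crop("pics/s7.png","pics/c17.png",220,200,200,200,3)
e=st["eef_pos"];f=e-[0,0,76.3]
print(proj("wrist",np.array([f,f+[0,0,120]]),st),proj("side",np.array([f,f+[0,0,120]])))
lens=np.array([657.4,-147.2,110.3])
for yaw in (-.357,):
    h=np.array([np.cos(yaw),np.sin(yaw),0]); zl=-np.sin(.5)*h+[0,0,np.cos(.5)]
    foc=lens+80*zl
    X=np.cos(.5)*h+[0,0,np.sin(.5)]; Y=-zl; Rt=np.c_[X,Y,np.cross(X,Y)]
    tcp=foc+76.3*zl
    print("focus",foc,"tcp",tcp); R0=st["eef_rot"]
    print("shift tool",R0.T@(tcp-e),"rot",R.from_matrix(R0.T@Rt).as_rotvec());
```

```text
[555.553 330.616 234.711] 15.4 [ 0.846  0.726 -0.326] 16.3081217573033
[[324.104 247.6  ]
 [323.946 362.807]] [[296.228 393.195]
 [290.81  324.914]]
focus [ 621.464 -133.797  180.507] tcp [ 587.19  -121.013  247.466]
shift tool [ 101.849  -12.404 -441.141] rot [-0.049  0.196 -0.499]
```

View pics/w7.png

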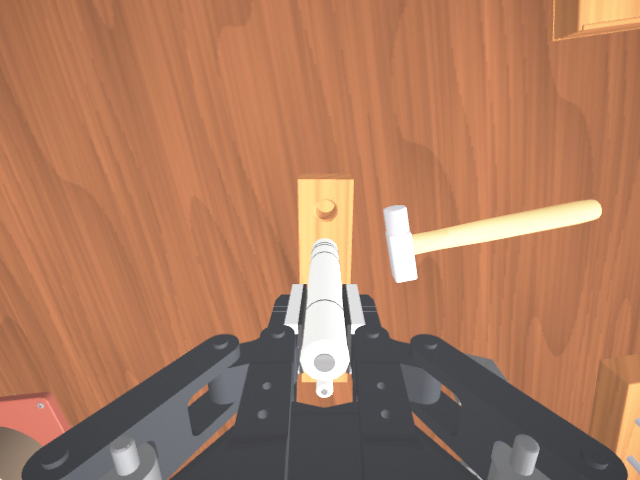

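View pics/c17.png

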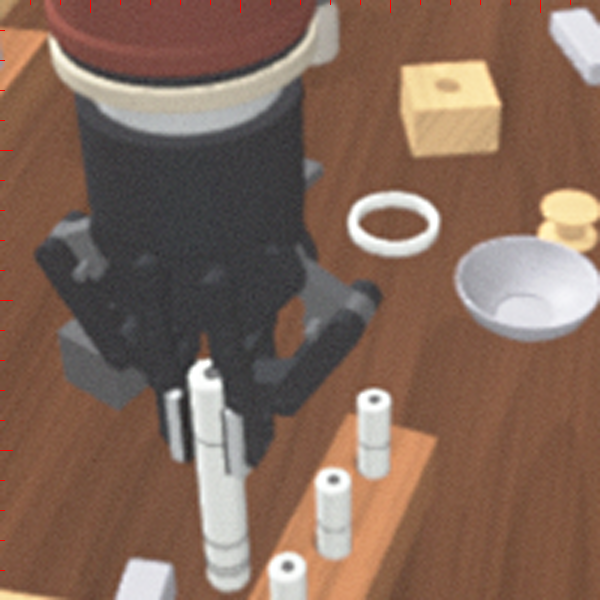

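Emit:
{"op": "drive_tool", "data": {"steps": [[[0,0,0],[0.002,-0.001,-0.01],0.01],[[-0.002,0.01,-0.025],[0.009,-0.003,-0.035],0.01],[[-0.006,0.025,-0.065],[0.019,-0.007,-0.07],0.01],[[-0.011,0.044,-0.11],[0.028,-0.011,-0.11],0.01],[[-0.016,0.063,-0.16],[0.038,-0.015,-0.15],0.01],[[-0.021,0.082,-0.21],[0.048,-0.018,-0.19],0.01],[[-0.026,0.102,-0.26],[0.058,-0.022,-0.23],0.01],[[-0.031,0.122,-0.31],[0.068,-0.025,-0.27],0.01],[[-0.036,0.141,-0.36],[0.078,-0.025,-0.31],0.01],[[-0.041,0.161,-0.41],[0.088,-0.025,-0.345],0.01],[[-0.045,0.18,-0.455],[0.096,-0.025,-0.37],0.01],[[-0.048,0.19,-0.485],[0.1,-0.025,-0.38],0.01],[[-0.049,0.196,-0.499],[0.1,-0.025,-0.38],0.01],[[-0.049,0.196,-0.499],[0.1,-0.025,-0.38],0.01],[[-0.049,0.196,-0.499],[0.1,-0.025,-0.38],0.01]]}}

```text
clock: 17.38
eef_pos: [595.5, -59.0, 260.9]
eef_rot: [[0.822, 0.45, 0.348], [-0.306, -0.166, 0.938], [0.48, -0.877, 0.001]]
wrist_force: [0.4, -0.3, -1.0]
width: 17.1
```

Run:
```python
from h import *
np.set_printoptions(precision=3,suppress=True)
st=arm.state(); cv2.imwrite("pics/w8.png",cams.snapshot("wrist")[:,:,::-1]); cv2.imwrite("pics/s8.png",cams.snapshot("side")[:,:,::-1]);cv2.imwrite("pics/sc8.png",cams.snapshot("scene")[:,:,::-1])
np.savez("st8.npz",**{k:st[k] for k in("eef_pos","eef_rot")})
print(st["eef_pos"],st["eef_rot"],st["clock"],st["wrist_force"],st["width"],st["joint_positions"])
crop("pics/s8.png","pics/c18.png",240,100,160,150,4)
crop("pics/sc8.png","pics/c19.png",230,160,160,150,4)
```

```text
[595.535 -59.015 260.944] [[ 0.822  0.45   0.348]
 [-0.306 -0.166  0.938]
 [ 0.48  -0.877  0.001]] 17.375 [ 0.404 -0.322 -0.968] 17.103264264936044 [-0.165 -0.106  0.055  1.983  0.302  0.832 -0.619]
```

View pics/w8.png

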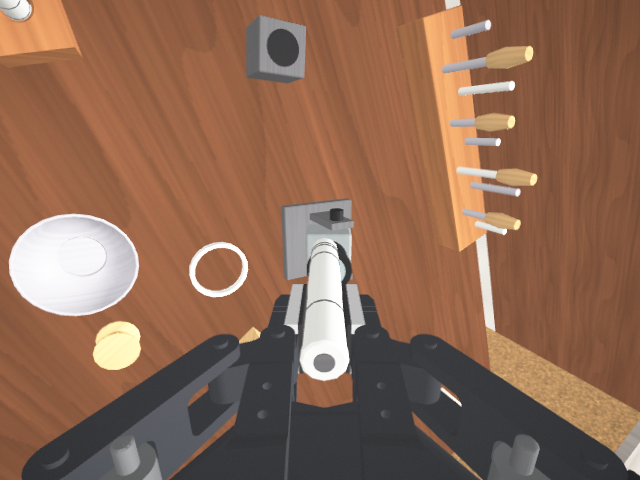

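View pics/c18.png

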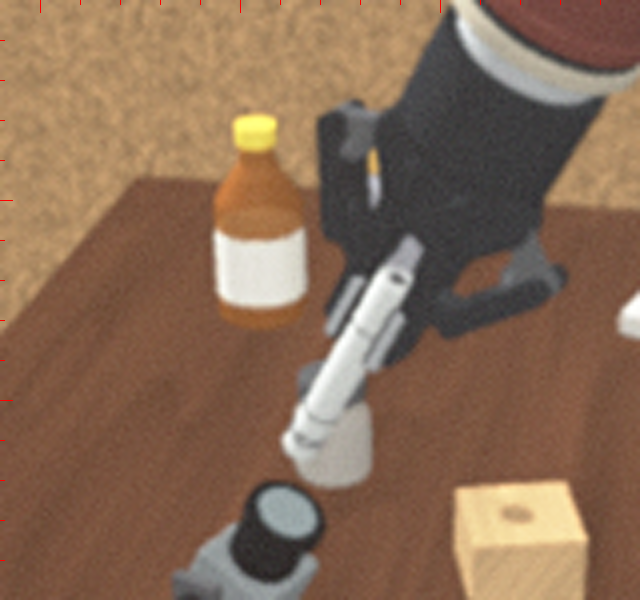

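View pics/c19.png

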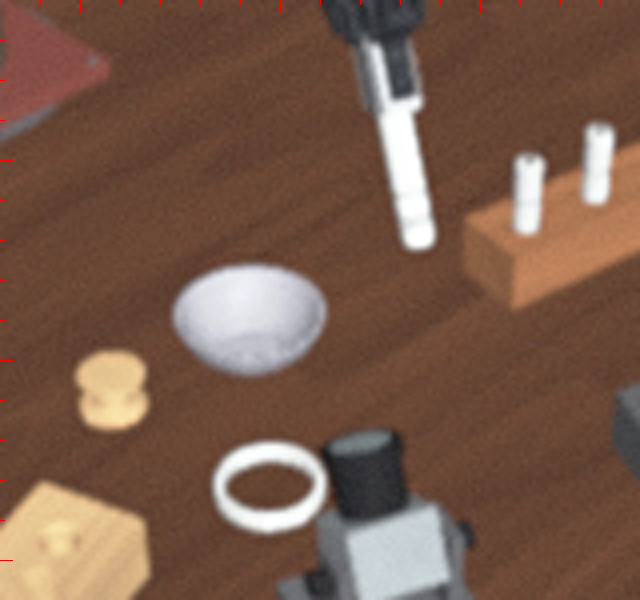

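Run:
```python
from h import *
np.set_printoptions(precision=3,suppress=True)
st=dict(np.load("st8.npz"));tcp=np.array([587.19,-121.01,247.47]);print(st["eef_rot"].T@(tcp-st["eef_pos"]))
f=st["eef_pos"]+76.3*st["eef_rot"][:,1];print(f,proj("side",f),proj("scene",f))
```

```text
[  5.625  18.36  -61.04 ]
[629.876 -71.684 193.997] [[314.293 212.614]] [[335.002 221.45 ]]
```

Emit:
{"op": "drive_tool", "data": {"steps": [[[0,0,0],[0.001,0.001,-0.006],0.01],[[0,0,0],[0.002,0.004,-0.02],0.01],[[0,0,0],[0.003,0.008,-0.035],0.01],[[0,0,0],[0.005,0.013,-0.05],0.01],[[0,0,0],[0.006,0.017,-0.059],0.01],[[0,0,0],[0.006,0.018,-0.061],0.01],[[0,0,0],[0.006,0.018,-0.061],0.01],[[0,0,0],[0.006,0.018,-0.061],0.01],[[0,0,0],[0.006,0.018,-0.061],0.01]]}}

```text
clock: 18.65
eef_pos: [587.1, -121.7, 247.9]
eef_rot: [[0.822, 0.45, 0.349], [-0.307, -0.167, 0.937], [0.48, -0.877, 0.001]]
wrist_force: [0.1, 0.1, -0.9]
width: 16.8
```

Run:
```python
from h import *
np.set_printoptions(precision=3,suppress=True)
st=arm.state(); cv2.imwrite("pics/w9.png",cams.snapshot("wrist")[:,:,::-1]); cv2.imwrite("pics/s9.png",cams.snapshot("side")[:,:,::-1]);cv2.imwrite("pics/sc9.png",cams.snapshot("scene")[:,:,::-1])
np.savez("st9.npz",**{k:st[k] for k in("eef_pos","eef_rot")})
e=st["eef_pos"];Rt=st["eef_rot"];f=e+76.3*Rt[:,1]
print(e,Rt,st["clock"],st["wrist_force"],st["width"])
print("foot",f,"side",proj("side",np.array([f,f-120*Rt[:,1]])),"scene",proj("scene",np.array([f,f-120*Rt[:,1]])),"lens side/scene",proj("side",f+80*Rt[:,1]),proj("scene",f+80*Rt[:,1]))
a=cv2.resize(cv2.imread("pics/s9.png")[130:260,250:380],None,fx=4,fy=4,interpolation=2)
b=cv2.resize(cv2.imread("pics/sc9.png")[190:320,260:390],None,fx=4,fy=4,interpolation=2)
cv2.imwrite("pics/c20.png",a);cv2.imwrite("pics/c21.png",b)
crop("pics/w9.png","pics/c22.png",250,170,160,210,3)
```

```text
[ 587.143 -121.657  247.938] [[ 0.822  0.45   0.349]
 [-0.307 -0.167  0.937]
 [ 0.48  -0.877  0.001]] 18.65 [ 0.078  0.129 -0.92 ] 16.84953294335572
foot [ 621.492 -134.366  181.002] side [[325.479 203.959]
 [349.699 163.214]] scene [[312.406 236.563]
 [301.133 182.94 ]] lens side/scene [[311.524 227.455]] [[319.655 271.019]]
```

View pics/c20.png

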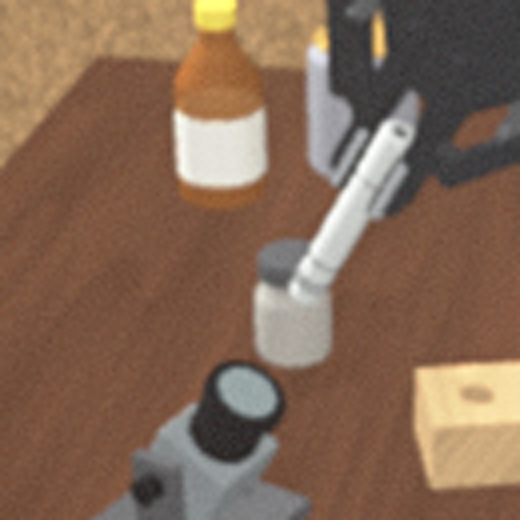

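View pics/c21.png

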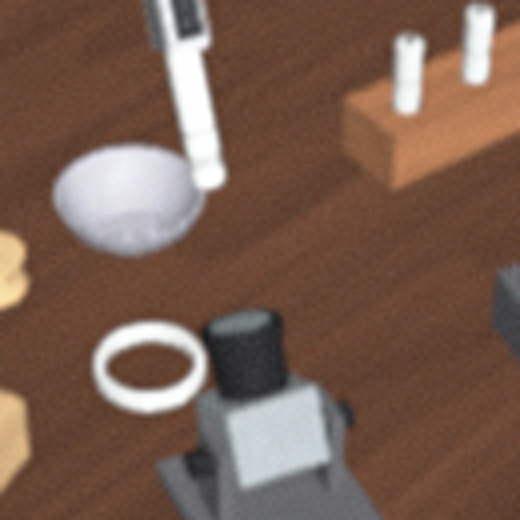

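View pics/c22.png

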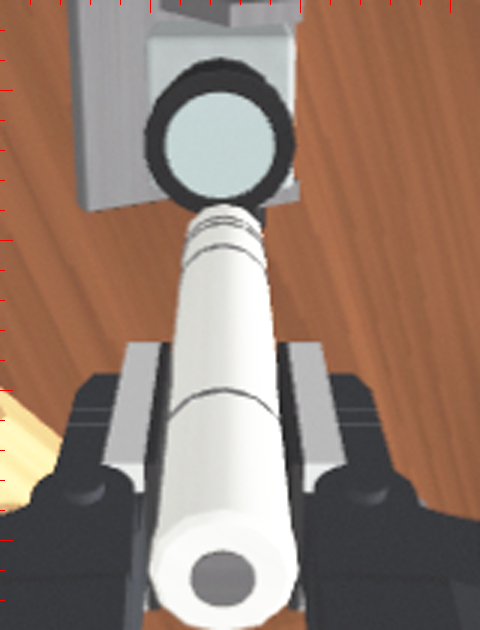

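Run:
```python
from h import *
np.set_printoptions(precision=3,suppress=True)
st=dict(np.load("st9.npz"));e=st["eef_pos"];Rt=st["eef_rot"]
print(proj("wrist",np.array([e+156.3*Rt[:,1],e+76.3*Rt[:,1],e-43.7*Rt[:,1]]),st))
print(onz("wrist",(323.3,218.3),110.3,st))
```

```text
[[324.673 218.493]
 [324.955 247.729]
 [326.057 362.417]]
[ 656.486 -147.084  110.3  ]
```

Emit:
{"op": "drive_tool", "data": {"steps": [[[0,0,0],[0,0,0],0.01],[[0,0,0],[0,0,0],0.01],[[0,0,0],[0,0,0],0.01],[[0,0,0],[0,0,0],0.01]]}}

```text
clock: 19.3
eef_pos: [587.0, -122.1, 247.8]
eef_rot: [[0.822, 0.45, 0.349], [-0.307, -0.167, 0.937], [0.48, -0.877, 0.001]]
wrist_force: [0.7, -0.6, -1.0]
width: 16.9
```

Run:
```python
from h import *
st=arm.state();print(st["eef_pos"],abs(st["qd"]).max(),st["width"],st["clock"])
cv2.imwrite("pics/sF.png",cams.snapshot("side")[:,:,::-1])
```

```text
[ 586.99902209 -122.08983966  247.84641089] 0.0010934507025430024 16.884380387575064 19.3
```

View pics/sF.png

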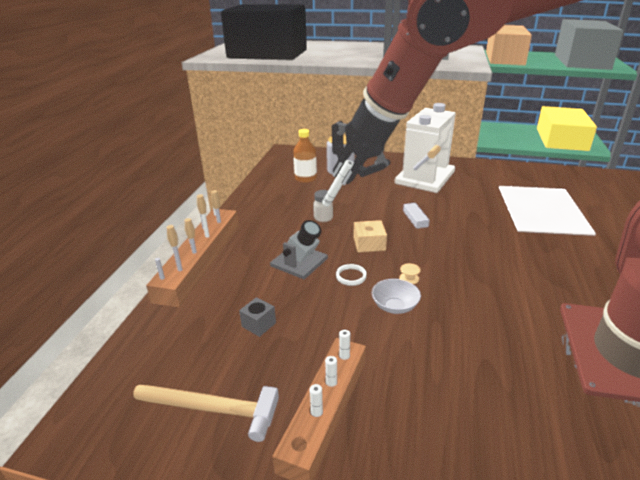

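The side view shows three short cases upright in the rack, with caps near (344,333), (331,359) and (316,389). The long case is held in front of the lens, and nothing else has moved.

```bash
python3 -c "
from workcell import ticket
print(ticket.hand_in())"
```

```text
the job is handed in; nothing more can be done
None
```

I lowered the checked case into the rack's empty hole and let go. I then pulled the long case out, and the arm is holding it with its foot facing the camera lens. The job was handed in at about 19 s, and no verdict was reported.

**Checked case:** the wrist felt about 6 N upward at the bottom of the hole before I released it. Afterwards its cap showed within about 1 px of where a fully home case should be, in both the side and wrist views.

**Long case:**
- **Foot position:** taken from the arm's pose, the foot is about 1–2 mm from the focus point I worked out.
- **Axis:** it should be within 1–2° of the lens axis.
- **Lens check:** in the last pictures before handing in, the lens showed about 1 mm from where it should be in the side and wrist views. The scene view was off by about 1.5 px, roughly 3 mm. That is larger than the 2 mm calibration error but well inside the 18 mm allowed.
- **Stillness:** the joints were practically still at the end, with the grip at 60 N.

**Everything else:** in the last side picture the other two short cases stand upright, and nothing else on the bench looks shifted. I judged that by eye. I did not plan or notice any contact with the camera.

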